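Find the correctly set jaw lane with the feeler gauge

ROBOT

A 6-joint arm with a two-finger parallel gripper is mounted at the origin on a cart in front of the work surface, level with it; the furniture and walls round the work are solid. World frame = base frame: x ahead of the robot, y to its left, z up, the work surface at z = 0. Lengths are in mm, angles in degrees, forces in N, time in s.
With the tool pointing down it reaches from about 325 to 925 mm from the base axis. Payload 3.1 kg.
Tool frame: the origin (TCP) lies at the very end of the fingers, on their centre line; the grasp point (between the pads) lies grasp_offset behind it (grasp_offset is the distance from the TCP to the grasp point, in mm); z points along the fingers, y is the line along which they close (so a half turn about z gives the same grasp; the last joint's range is limited). The gripper opens to 85 mm and grips with 20 to 120 N. Pads are 22 mm wide; open, the fingers measure 114 mm over their backs; the gripper's body (76 mm by 85 mm) begins 54 mm behind the grasp point. The pads swing forward as they close: fully open they stand 13 mm farther back than shut.
Start: joints at [57.972, 12.427, 92.441, -0, 75.132, -6.429], TCP at [270.035, 563.667, 231.3] pointing down, gripper open.
Joint ranges: [-157.48, 157.48], [-44.54, 120.13], [17.64, 146.25], [-64.5, 244.5], [7.68, 150.69], [-147.95, 147.95]. Speed limits (degrees/s): [159.86, 159.86, 180, 180, 180, 180].

INTERFACE

Orientations are given as [roll, pitch, yaw] about the fixed x, y, z axes, in that order (R = Rz(yaw) Ry(pitch) Rx(roll)).
In Python, from station import * gives the robot as it stands. Calls block until the motion is done:
- goto(position, orientation): joint-space move of the TCP to a pose.
- move_l(position, attitude=None, speed=150): straight line of the TCP; attitude=None keeps the orientation; speed is the mean speed in mm/s.
- move_j(angles): joint-space move.
- grip(opening, squeeze=None): finger opening in mm; squeeze is the grip in N (None keeps the last); returns when the fingers have stopped.
- wait(seconds).
- solve_ik(position, orientation): joint angles nearest the present ones, or None.
- get_obs(): the state.
- get_image(name): name is "side" or "top"; returns the picture (384x512x3 uint8, red, green, blue); there is no depth.
- get_calibration(name): a dict with "fx", "fy", "cx", "cy" (pixels), "R" (3x3) and "t" (3): a world point X has camera coordinates R X + t. Camera axes: x right, y down, z forward; pixel columns grow to the right and rows downward; lengths in mm; the calibration is good to about 2 mm. A picture is of the moment at which its call begins. get_calibration takes no time and is no camera call.
A pose or a line that the arm cannot do raises Unreachable and nothing moves.
- sign_off(): hands the job in; it is judged then, once.
Trained networks look in the newest picture that a camera, given by its name, has taken for a name from the list of things; names that differ only in an ending like _2 or _b are one class to them, and where a whole thing is asked for, a point or a joint stands for the part that bears it (a point fixed in the world has none). Each returns a list of dicts, best first, with "score" (0 to 1); they miss things now and then, are a little off and sometimes report something else, mostly with a low value. They report only what shows in the picture. A call takes as long as a camera call.
- spot_in(name, camera): "extent" ([centre column, centre row, width, height] in pixels, round what is visible of it).
- regions_of(name, camera): "region" (384x512 bool, what is visible of it) and "extent" ([centre column, centre row, width, height] in pixels, round what is visible of it).
The state is a dict: "t": time; "joint_pos": joint angles; "qvel": joint speeds; "effort": joint torques, N m; "tcp_pos": TCP position; "ee_rot": TCP orientation; "wrist_force": force on the tool from outside, world axes, zero at the start; "moment": the same for the moment, N m; "grip_width": finger opening in mm; "grip_force": force on a finger pad.
Only numpy, scipy, OpenCV 4.12 (cv2) and the standard library are available. Lean on these libraries where they do the work, as an engineer would, in place of code of your own. Each camera call takes 0.05 s, during which the arm holds its last target. There are 200 camera calls.

TASK

One of the three lanes of the jaw block is set right, one is too open and one too shut, which you cannot see. Take the feeler gauge from its stand, slide its blade down into the lanes and feel for the one where it goes in with a light, steady drag, and leave the gauge standing upright in that lane, let go, with the line on the blade level with the top of the block. Hold on to it in a lane until you have felt it drag (in the open lane it would drop through), never press the blade with more than 25 N, and leave the other things on the bench alone.

Things in the scene. Friction and masses are not known exactly. Their poses are not given: they have to be found in the camera images.
- block: jaw block, fixed to the bench: dark base plate 76x200x6 mm with three alike grey towers in a row along its y axis, each 56x50 mm, 65 mm from centre to centre, tops 85 mm above the bench. Origin: middle of its underside. Its x axis runs along the slots, its y axis across them
- lane1 (a point): middle of the slot mouth of the tower at +65 mm along the block's y, at the tower's top. Every lane: slot 30 mm (block x) by 8 mm (block y), mouth flared over the top 12 mm to about 40x19 mm; jaws begin 27 mm under the top. Which lane is right, open or shut changes from start to start. Open lane: no drag but rubbing under about 2 N; let go, the gauge falls until its collar is on the tower
- lane2 (a point): the same for the middle tower. Right lane (whichever it is): two sprung jaws part for the blade; the drag begins when the tip is 27 to 40 mm under the top, grows to at most about 12 N, and from 46 mm on is steady at some 3 to 8 N while the blade moves; it carries the gauge's weight when let go
- lane3 (a point): the same for the tower at -65 mm along the block's y. Shut lane (whichever it is): the blade stops dead with its tip about 27 mm under the top
- stand: the gauge's stand, fixed: grey block 50x41 mm on a 62x62 mm plate, top 85 mm above the bench, nearer to the robot than the jaw block, with a slot 30x9 mm along its x in which the blade hangs at the start, the collar resting on the top. Origin: middle of its underside
- gauge: feeler gauge, 126 mm tall, 0.11 kg, upright, blade down, tip 9 mm above the bench at the start. Origin: middle of the tip; z up to the handle, x along the width, y through the thickness. Blade 26 wide, 5 thick, 76 long, round tip; steel collar 44x22 mm at z 76 to 81; black handle 36 wide (x), 13 thick (y), z 81 to 126. The same when half turned about z
- blade: the steel blade of the gauge alone (same origin and axes as the gauge, part of it)
- gauge_line (a point): middle of the thin dark line round the blade, 62 mm above the tip, 14 mm under the collar
- gauge_grip (a point): where to pinch the handle, across its 13 mm thickness (y), 106 mm above the tip; the fingers have free room there
- spool: green reel with dark flanges, 61 mm across, 40 high (a bystander; origin under its middle)
- tape: roll of clear parcel tape, 90 mm across, 48 high (a bystander; origin under its middle)
- tally: small light grey hand counter, 58x50x27 (a bystander; origin under its middle)
- marker: marker pen lying down, 124 long, 19 thick (a bystander; origin under its middle)
- peg: clothes-peg-like clip lying down, 71x21x10 (a bystander; origin under its middle)
- cup: sample cup with lid, 64 mm across, 58 high (a bystander; origin under its middle)
- cap: ribbed bottle cap, 77 mm across, 18 high (a bystander; origin under its middle)

How it is judged (in metres and radians):
On the way, in this order (a step that is already met when the one before it is completed fails the run):
1. the gauge is lifted clear of its stand (z of gauge in the frame of stand above 0.088 m), for 0.1 s.
2. the blade is in a lane with its line level with the top (within 6 mm) (((horizontal distance between gauge_line and lane1 below 0.01 m and z of gauge_line in the frame of lane1 between -0.006 and 0.006 m) or (horizontal distance between gauge_line and lane2 below 0.01 m and z of gauge_line in the frame of lane2 between -0.006 and 0.006 m) or (horizontal distance between gauge_line and lane3 below 0.01 m and z of gauge_line in the frame of lane3 between -0.006 and 0.006 m))), for 0.1 s.
At the end, for the whole second after the job is handed in: the gauge stands let go and at rest in the right lane, held by its jaws alone, within 0.12 rad of upright, the line on its blade within 6 mm of the height of the tower's top (in the open lane it cannot stay there and in the shut lane it cannot get there) (((horizontal distance between gauge_line and lane1 below 0.01 m and z of gauge_line in the frame of lane1 between -0.006 and 0.006 m) or (horizontal distance between gauge_line and lane2 below 0.01 m and z of gauge_line in the frame of lane2 between -0.006 and 0.006 m) or (horizontal distance between gauge_line and lane3 below 0.01 m and z of gauge_line in the frame of lane3 between -0.006 and 0.006 m)) and angle between gauge's own z axis and vertical below 0.12 rad and linear speed of gauge below 0.01 m/s and contact force between gauge and the fingers below 0.05 N); the robot touches nothing.
It fails at once if the blade is pressed or struck with more than 25 N (contact force between blade and anything else above 25 N).
It fails at once if the gauge drops or is pushed down in a lane until the line is more than 10 mm under the tower's top ((horizontal distance between gauge_line and lane1 below 0.02 m and z of gauge_line in the frame of lane1 below -0.01 m) or (horizontal distance between gauge_line and lane2 below 0.02 m and z of gauge_line in the frame of lane2 below -0.01 m) or (horizontal distance between gauge_line and lane3 below 0.02 m and z of gauge_line in the frame of lane3 below -0.01 m)).
It fails at once if a bystander is moved by more than 30 mm (distance of any of spool, tape, tally, marker, peg, cup, cap from where it was at the start of the episode above 0.03 m).
It also fails if it takes over 64 s, if anything falls off the work surface, if the arm or the gripper's body presses on something with over 40 N, if the wrist force passes 120 N, or if a joint passes its speed limit or range.

## Working session

There is one attempt and no reset: what is moved stays moved. The work goes in short steps, each a Python script; the robot and the scene stay as the last script left them, time stands still between calls to the robot, and variables do not carry over. Pictures are saved under pics/ and viewed, at most 10 in all, crops included, and the job is handed in when it is done.

```bash
mkdir -p pics; ls
python3 - <<'E'
from station import *
import cv2,numpy as np
o=get_obs();print({k:np.round(v,2).tolist() for k,v in o.items()})
try: print(grasp_offset)
except Exception as e: print(e)
for c in("side","top"):
    im=get_image(c);cv2.imwrite(f"pics/{c}0.png",im[:,:,::-1]);k=get_calibration(c);print(c,k)
    for n in("block","stand","gauge","blade"):
        r=regions_of(n,c)
        for d in r[:2]:
            m=d["region"].astype(np.uint8);ra=cv2.minAreaRect(cv2.findNonZero(m));print(n,round(d["score"],2),np.round(d["extent"],1),m.sum(),ra)
E
```

```text
pics
{'t': 0.0, 'joint_pos': [57.97, 12.48, 92.53, 0.0, 75.13, -6.43], 'qvel': [0.03, -0.03, 0.04, -0.03, 0.0, 0.01], 'effort': [-0.0, -39.69, -30.39, -0.0, 0.01, 0.0], 'tcp_pos': [269.62, 562.95, 229.93], 'ee_rot': [-179.86, -0.02, 154.4], 'wrist_force': [0.19, 0.47, -0.17], 'moment': [0.0, -0.01, -0.02], 'grip_force': 0.0, 'grip_width': 85.35}
18.700000000000003
side {'fx': 380.95520549414437, 'fy': 380.95520549414437, 'cx': 257.5100432817001, 'cy': 190.34477579757757, 'R': array([[ 0.99990019, -0.00411039,  0.01351736],
       [ 0.00699209, -0.68740271, -0.72624281],
       [ 0.012277  ,  0.72626484, -0.68730536]]), 't': array([-540.11706618,  -10.05538785, 1003.18148542])}
block 0.63 [284.5 264.8  48.3 102.5] 3661 ((284.327880859375, 264.1065673828125), (101.49057006835938, 40.65054702758789), 84.80557250976562)
stand 0.7 [212.2 255.1  36.7  40.6] 966 ((210.8330535888672, 255.67333984375), (32.573951721191406, 42.126319885253906), 2.2906100749969482)
gauge 0.72 [208.2 232.6  21.4  27.5] 433 ((208.0, 232.5), (25.0, 20.0), 90.0)
gauge 0.71 [340.9 209.3  26.9  26.5] 684 ((340.0, 208
[... 494 characters left out ...]
67 [317.9 179.6  76.1  35.9] 2164 ((316.3537292480469, 179.67169189453125), (30.343061447143555, 75.71809387207031), 85.42607879638672)
block 0.46 [332.9 270.2  46.3   6.8] 265 ((329.48236083984375, 270.2294006347656), (45.32763671875, 6.672595977783203), 4.398705005645752)
stand 0.68 [315.  238.3  11.   19.2] 162 ((315.4615173339844, 237.1923065185547), (9.21745777130127, 17.846569061279297), 11.309932708740234)
gauge 0.65 [317.4 236.2  13.1  17.4] 152 ((315.7692565917969, 237.34617614746094), (9.054535865783691, 17.3648624420166), 7.125016689300537)
gauge 0.58 [315.6 179.5  78.4  36. ] 2122 ((316.7527770996094, 179.65975952148438), (30.223440170288086, 76.3560562133789), 85.42607879638672)
```

Run:
```python
import cv2
a=cv2.imread("pics/side0.png")[190:340,150:350];b=cv2.imread("pics/top0.png")[140:290,230:430]
c=cv2.vconcat([a,b]);c=cv2.hconcat([cv2.resize(a,(400,300),interpolation=3),cv2.resize(b,(400,300),interpolation=3)])
d=cv2.hconcat([cv2.resize(cv2.imread(f"pics/{n}0.png"),(400,300)) for n in("side","top")])
cv2.imwrite("pics/c0.png",cv2.vconcat([c,d]))
```

```text
(no output)
```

View pics/c0.png

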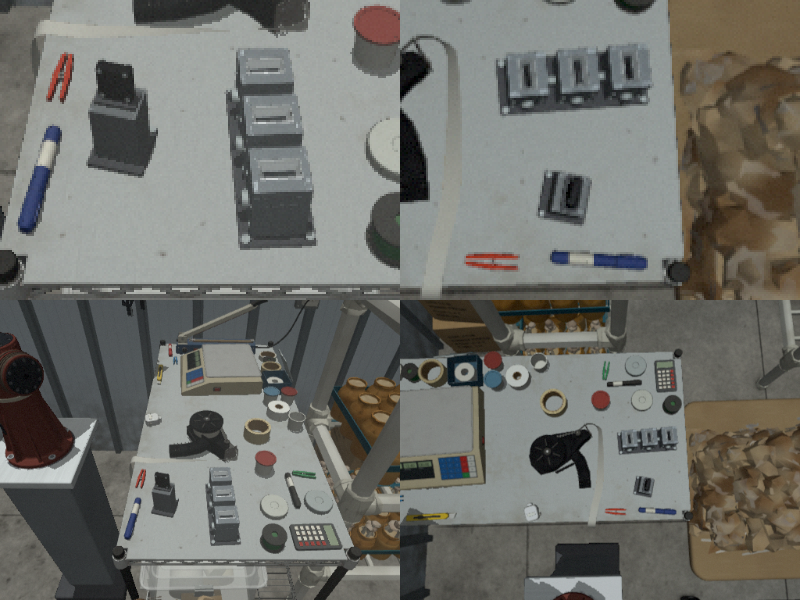

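The robot is at the left of the side view. The towers run up and down it at about column 285, rows 215–310. The gauge stands in its stand at about (208, 232). In the top view the block is at about (317, 179) and the gauge at about (316, 236). I'll zoom in to get corners.

Run:
```python
import cv2,numpy as np
s=cv2.imread("pics/side0.png");t=cv2.imread("pics/top0.png");C=np.zeros((600,800,3),np.uint8)
def put(im,c0,r0,w,h,k,X,Y):
    p=cv2.resize(im[r0:r0+h,c0:c0+w],None,fx=k,fy=k,interpolation=2)
    for i in range(0,w,10): cv2.putText(p,str(c0+i),(i*k,8),0,.3,(0,255,255),1);cv2.line(p,(i*k,9),(i*k,13),(0,255,255),1)
    for i in range(0,h,10): cv2.putText(p,str(r0+i),(0,i*k+4),0,.3,(0,255,0),1);cv2.line(p,(20,i*k),(25,i*k),(0,255,0),1)
    C[Y:Y+h*k,X:X+w*k]=p
put(s,262,210,50,100,6,0,0)
put(t,272,155,82,40,6,305,0)
put(s,190,215,40,58,6,305,245)
put(t,292,220,36,38,6,560,245)
cv2.imwrite("pics/z0.png",C)
```

```text
(no output)
```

View pics/z0.png

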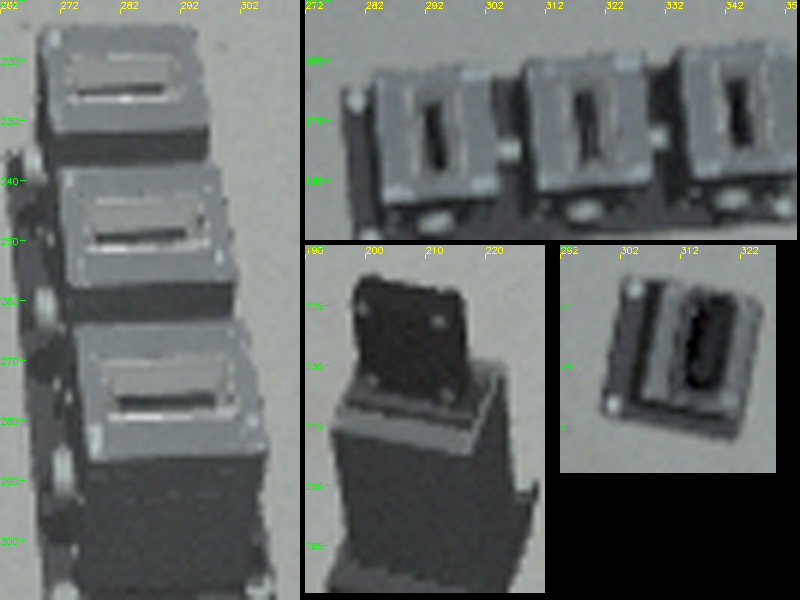

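```bash
cat > fit.py <<'E'
from station import *
import numpy as np
from scipy.optimize import least_squares
def proj(P,c):
    k=get_calibration(c);q=np.asarray(P)@np.array(k["R"]).T+k["t"]
    return np.c_[k["fx"]*q[:,0]/q[:,2]+k["cx"],k["fy"]*q[:,1]/q[:,2]+k["cy"]]
def pix(L,X,Y,c0,r0,s=6):
    a=np.array(L,float);return np.c_[(a[:,0]-X+.5)/s-.5+c0,(a[:,1]-Y+.5)/s-.5+r0]
def R(y): c,s=np.cos(y),np.sin(y);return np.array([[c,-s],[s,c]])
def rect(p,w,h,cy=0):  # p=x,y,yaw,z ; corners order far-left, far-right, near-right, near-left (far=+y)
    l=np.array([[-w/2,h/2],[w/2,h/2],[w/2,-h/2],[-w/2,-h/2]])+[0,cy]
    return np.c_[l@R(p[2]).T+p[:2],np.full(4,p[3])]
if __name__=="__main__":
    S=pix([(44,26),(193,28),(208,124),(50,132),(60,167),(219,167),(235,280),(69,287),(76,323),(247,320),(266,452),(85,460)],0,0,262,210)
    # top view: image right=-y, up=+x ; order FL(-x,+y)=BL, FR(+x,+y)=TL, NR(+x,-y)=TR, NL(-x,-y)=BR
    T=pix([(385,202),(375,80),(490,70),(498,188),(538,192),(524,64),(643,52),(652,178),(692,185),(680,50),(792,38),(800,172)],305,0,272,155)
    def m(p,c): return proj(np.vstack([rect(p,56,50,d) for d in(65,0,-65)]),c)
    def show(f,p0,l):
        for n,cs in(("both",(0,1)),("side",(0,)),("top",(1,))):
            g=(lambda p:f(p,cs)) if n=="both" else (lambda p:f(np.r_[p[:3],85],cs))
            s=least_squares(g,p0,loss="soft_l1");print(l,n,np.round(s.x,2),"yaw",np.round(np.degrees(s.x[2]),1),"rms",np.round(np.sqrt(np.mean(s.fun**2)),2))
    c=("side","top")
    D=(S,T);w=np.ones(12)
    show(lambda p,cs:np.concatenate([(m(p,c[i])-D[i])[:11].ravel() for i in cs]),[600,-100,0,85],"block")
    S2=pix([(360,370),(505,365),(473,455),(331,428)],305,245,190,215)
    T2=pix([(642,397),(668,283),(762,305),(738,410)],560,245,292,220)
    E=(S2,T2)
    show(lambda p,cs:np.concatenate([(proj(rect(p,50,41),c[i])-E[i]).ravel() for i in cs]),[420,-100,-.1,85],"stand")
E
python3 fit.py
```

```text
block both [ 5.9458e+02 -2.5984e+02  5.0000e-02  8.1800e+01] yaw 3.0 rms 0.52
block side [ 5.9445e+02 -2.6216e+02  5.0000e-02  8.5000e+01] yaw 2.8 rms 0.5
block top [ 5.9350e+02 -2.5957e+02  6.0000e-02  8.5000e+01] yaw 3.4 rms 0.54
stand both [ 4.3798e+02 -2.4355e+02 -2.1000e-01  8.1340e+01] yaw -12.0 rms 1.37
stand side [ 4.3842e+02 -2.4690e+02 -1.7000e-01  8.5000e+01] yaw -9.8 rms 1.68
stand top [ 4.3746e+02 -2.4326e+02 -2.5000e-01  8.5000e+01] yaw -14.3 rms 0.71
```

```bash
cat > h.py <<'E'
from station import *
import numpy as np,cv2
def att(yaw): return [180,0,yaw]
def F(n=3):
    f=[]
    for _ in range(n): f.append(get_obs()["wrist_force"]);wait(0.02)
    return np.mean(f,0)
def u(yaw): a=np.radians(yaw);return np.array([np.cos(a),np.sin(a),0]),np.array([-np.sin(a),np.cos(a),0])
def snap(n):
    for c in("side","top"): cv2.imwrite(f"pics/{c}_{n}.png",get_image(c)[:,:,::-1])
E
python3 - <<'E'
from h import *
from fit import *
g=np.array([438,-245,0.]);Y=-13
goto([438,-245,200],att(Y));print(get_obs()["t"],F())
move_l([438,-245,98],speed=120);f0=F();print("tare",f0,get_obs()["tcp_pos"],get_obs()["ee_rot"],get_obs()["t"])
grip(40,20);print(get_obs()["grip_width"],F()-f0,get_obs()["t"])
snap("g1")
p=get_obs()["tcp_pos"]
for c in("side","top"): print(c,proj([p],c))
E
python3 - <<'E'
import cv2
a=cv2.imread("pics/side_g1.png")[190:290,160:260];b=cv2.imread("pics/top_g1.png")[190:290,265:365]
cv2.imwrite("pics/v1.png",cv2.resize(cv2.hconcat([a,b]),(800,400),interpolation=2))
E
```

```text
3.4083 [-0.03746303 -0.03029112 -0.1067275 ]
tare [0.531833   0.02712898 0.11554722] [ 438.83829986 -245.61421622   99.07552592] [ 1.79946749e+02 -1.16239915e-01 -1.29973850e+01] 4.5083
39.85697841968749 [-0.78450987  0.02220578 -0.23692296] 5.0667
side [[207.67520899 235.39621605]]
top [[316.62279995 236.46293452]]
```

View pics/v1.png

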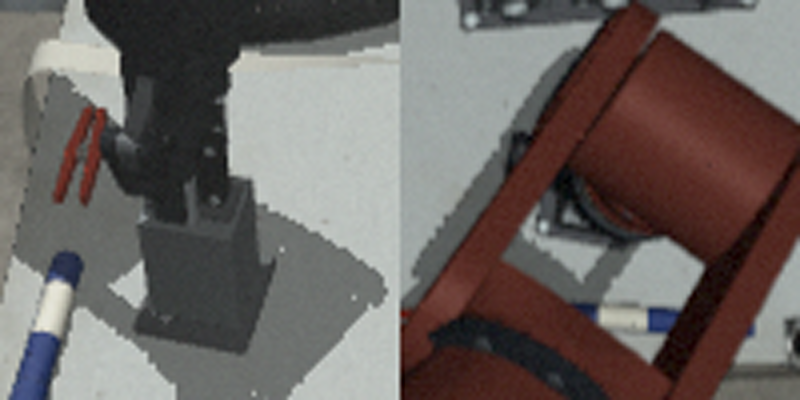

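The near finger is at about column 202, and the handle shows to its right at columns 210–217. The projected finger position agrees to about 1.5 px, so I'll close with feel.

Run:
```python
from h import *
Y=-13;ux,uy=u(Y);f0=F()
p=np.array(get_obs()["tcp_pos"]);p=np.array([438,-245,98.])
for w in list(range(34,13,-2))+[13]:
    grip(w,20);o=get_obs();f=F()-f0;fy=f@uy
    print(w,round(o["grip_width"],1),round(o["grip_force"],1),"fx,fy,fz",np.round([f@ux,fy,f[2]],1),round(o["t"],1))
    if abs(fy)>1.2:
        p=p+uy*np.sign(fy)*1.;move_l(p.tolist(),speed=30);print(" shift",np.sign(fy),np.round((F()-f0)@uy,1))
    if o["grip_width"]>w+1.0: break
```

```text
34 33.9 0.0 fx,fy,fz [-0.5  0.3 -0.3] 5.5
32 32.0 0.0 fx,fy,fz [-0.3  0.2 -0.5] 5.7
30 29.7 0.0 fx,fy,fz [ 0.   0.3 -0.4] 6.0
28 27.7 0.0 fx,fy,fz [-0.2  0.3 -0.2] 6.2
26 26.1 0.0 fx,fy,fz [0.1 0.3 0.1] 6.5
24 24.2 0.0 fx,fy,fz [-0.4  0.7  0.1] 6.8
22 22.1 0.0 fx,fy,fz [ 0.1  0.7 -0.2] 7.0
20 20.2 0.0 fx,fy,fz [-0.5  0.6 -0.2] 7.3
18 17.4 0.0 fx,fy,fz [-0.5  0.5 -0.3] 7.6
16 16.0 0.0 fx,fy,fz [-0.4  0.3  0.1] 7.8
14 14.3 0.3 fx,fy,fz [-0.7  1.3 -0.2] 8.1
 shift 1.0 0.6
13 13.0 0.3 fx,fy,fz [ 0.5 -0.3  0.1] 8.7
```

```bash
python3 - <<'E'
from h import *
from fit import proj
f0=F();grip(8,40);o=get_obs();print(o["grip_width"],o["grip_force"],F()-f0)
p=list(o["tcp_pos"])
move_l([438.2,-244,130],speed=60);print(F()-f0)
move_l([438.2,-244,200],speed=150);wait(.15);print(get_obs()["t"],F()-f0)
move_l([594,-260.5,188],att(3.1),speed=200);wait(.2);o=get_obs();print(o["t"],o["tcp_pos"],o["ee_rot"],o["grip_width"],F()-f0)
snap("l2");p=np.array(o["tcp_pos"])
for c in("side","top"): print(c,proj([p,p-[0,0,87.3]],c))
for n in("gauge","blade"): print(n,[(round(d["score"],2),np.round(d["extent"],1)) for d in spot_in(n,"side")[:3]])
E
python3 - <<'E'
import cv2
a=cv2.imread("pics/side_l2.png")[200:300,250:350];b=cv2.imread("pics/top_l2.png")[130:230,265:365]
cv2.imwrite("pics/v2.png",cv2.hconcat([cv2.resize(a,(550,550),interpolation=2),cv2.resize(b,(250,550)[:1]*2,interpolation=2).copy() if 0 else cv2.copyMakeBorder(cv2.resize(b,(250,250),interpolation=2),0,300,0,0,0)]))
E
```

```text
12.413099809753549 40.610581040382385 [ 0.22035942 -0.29367487  0.22904152]
[ 0.3015971   0.65149979 -1.03663659]
10.55 [ 0.70072079  0.34579865 -0.94571939]
11.7333 [ 593.19344129 -260.54009399  188.22283288] [1.79999131e+02 1.05570177e-02 3.06113664e+00] 12.207139474967448 [ 0.21444508  0.88414899 -1.053747  ]
side [[288.69247939 210.43811379]
 [285.60613787 240.95808916]]
top [[324.87432263 166.23678499]
 [320.24405248 173.78978956]]
gauge [(0.63, array([288. , 222.6,  23.7,  49.7])), (0.18, array([286.2, 263.9,  45.1,  97.4]))]
blade [(0.64, array([286.2, 233.1,  15.8,  22.2]))]
```

View pics/v2.png

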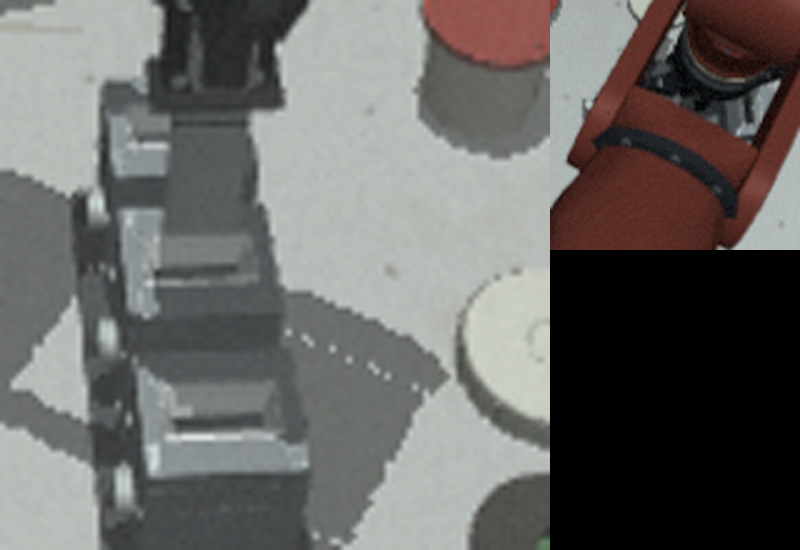

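The blade is centred at about column 287.5 and the slot at about 285.5. Allowing for the height difference, they line up to about 1 mm, so I'll probe the middle lane.

```bash
cat > probe.py <<'E'
from h import *
OFF=90.0;Y=3.1
ux,uy=u(Y)
def probe(x,y,last=50,z0=173):
    """slide down at x,y; returns (verdict, commanded pos, tare). depth = 85-tip"""
    move_l([x,y,z0+10],att(Y),speed=200);wait(.25);a=get_obs()["tcp_pos"]
    p=np.array([2*x-a[0],2*y-a[1],z0]);   # take out the standing error
    f0=F(5);hist=[]
    d=85-(z0-OFF);lat=0
    while d<last:
        st=3. if d<22 else (.6 if d<30 else 2.)
        d+=st;p[2]=85-d+OFF;move_l(p.tolist(),speed=40)
        f=F(2)-f0;o=get_obs();fx,fy,fz=f@ux,f@uy,f[2]
        ad=85-(o["tcp_pos"][2]-OFF);hist.append((round(d,1),round(ad,1),*np.round([fx,fy,fz],1)))
        s=np.zeros(3)
        if abs(fx)>1.8:s+=ux*np.sign(fx)*.6
        if abs(fy)>1.8:s+=uy*np.sign(fy)*.5
        if s.any(): p+=s;move_l(p.tolist(),speed=40);hist[-1]+=("s",)
        if fz>15 or (d<26 and fz>6) or (d<31 and fz>10) or abs(fx)>10 or abs(fy)>10: hist.append("STOP");break
    o=get_obs();print(*hist,sep="\n");print("t",o["t"],"w",o["grip_width"],"tcp",np.round(o["tcp_pos"],1),"cmd",np.round(p,1),"f",np.round(F(3)-f0,1))
    return p,f0,hist
E
python3 - <<'E'
from probe import *
p,f0,h=probe(594.2,-260.5)
np.save("s.npy",np.r_[p,f0])
E
```

```text
(5.0, np.float64(5.4), np.float64(0.2), np.float64(-0.5), np.float64(-0.1))
(8.0, np.float64(8.1), np.float64(0.5), np.float64(-0.0), np.float64(0.1))
(11.0, np.float64(11.3), np.float64(0.4), np.float64(-0.4), np.float64(-0.7))
(14.0, np.float64(14.3), np.float64(0.3), np.float64(-0.1), np.float64(-0.4))
(17.0, np.float64(17.3), np.float64(0.4), np.float64(-0.6), np.float64(-0.0))
(20.0, np.float64(20.3), np.float64(0.5), np.float64(0.5), np.float64(-0.3))
(23.0, np.float64(23.3), np.float64(0.0), np.float64(-0.1), np.float64(-0.1))
(23.6, np.float64(23.6), np.float64(-0.1), np.float64(0.7), np.float64(-0.2))
(24.2, np.float64(24.2), np.float64(0.8), np.float64(0.4), np.float64(-0.0))
(24.8, np.float64(24.8), np.float64(0.6), np.float64(0.3), np.float64(-0.2))
(25.4, np.float64(25.5), np.float64(-0.1), np.float64(0.1), np.float64(-0.3))
(26.0, np.float64(26.0), np.float64(0.8), np.float64(-0.5), np.float64(0.2))
(26.6, np.float64(26.7), np.float64(0.2), np.float64(0.5), np.float64(0.0))
(27.2, np.float64(27.3), np.float64(0.2), np.float64(0.4), np.float64(0.5))
(27.8, np.float64(27.8), np.float64(0.4), np.float64(0.6), np.float64(-0.0))
(28.4, np.float64(28.1), np.float64(-0.4), np.float64(-0.1), np.float64(1.3))
(29.0, np.float64(28.2), np.float64(-0.4), np.float64(0.7), np.float64(5.1))
(29.6, np.float64(28.3), np.float64(-1.1), np.float64(1.3), np.float64(6.8))
(30.2, np.float64(28.4), np.float64(-1.6), np.float64(0.9), np.float64(9.1))
(32.2, np.float64(28.6), np.float64(-3.0), np.float64(2.3), np.float64(13.5), 's')
(34.2, np.float64(28.8), np.float64(-3.8), np.float64(2.4), np.float64(18.6), 's')
STOP
t 19.2417 w 12.94924051565891 tcp [ 595.2 -260.8  146.3] cmd [ 592.9 -259.5  140.8] f [-2.8  1.3 17.5]
```

The middle lane stopped dead at 28 mm, so it is the shut one. Next lane.

```bash
sed -i 's/else 2.)/else 1.5)/' probe.py
python3 - <<'E'
from probe import *
o=np.array(get_obs()["tcp_pos"])
move_l([594.2,-260.5,150],speed=60);move_l([594.2,-260.5,188],speed=150)
x,y=np.array([594.2,-260.5])+65*uy[:2]
move_l([x,y,188],speed=200);wait(.2)
p,f0,h=probe(x,y,46)
np.save("s.npy",np.r_[p,f0]);snap("l1")
E
```

```text
(5.0, np.float64(5.4), np.float64(-0.3), np.float64(-0.0), np.float64(0.0))
(8.0, np.float64(8.1), np.float64(-0.1), np.float64(-0.3), np.float64(0.2))
(11.0, np.float64(11.2), np.float64(-0.2), np.float64(0.4), np.float64(0.2))
(14.0, np.float64(14.3), np.float64(0.1), np.float64(-0.4), np.float64(0.0))
(17.0, np.float64(17.2), np.float64(-0.3), np.float64(-0.3), np.float64(0.3))
(20.0, np.float64(20.3), np.float64(-0.1), np.float64(-0.1), np.float64(-0.1))
(23.0, np.float64(23.3), np.float64(-0.3), np.float64(-0.0), np.float64(0.4))
(23.6, np.float64(23.6), np.float64(-0.3), np.float64(-0.1), np.float64(0.2))
(24.2, np.float64(24.2), np.float64(-0.5), np.float64(-0.1), np.float64(-0.1))
(24.8, np.float64(24.8), np.float64(0.1), np.float64(0.2), np.float64(0.2))
(25.4, np.float64(25.4), np.float64(-0.6), np.float64(-0.3), np.float64(0.1))
(26.0, np.float64(26.0), np.float64(-0.6), np.float64(-0.5), np.float64(-0.1))
(26.6, np.float64(26.6), np.float64(-0.7), np.float64(0.4), np.float64(-0.3))
(27.2, np.float64(27.2), np.float64(-0.1), np.float64(0.1), np.float64(0.0))
(27.8, np.floa
[... 633 characters left out ...]
 np.float64(-0.4), np.float64(0.1), np.float64(-0.1))
(37.7, np.float64(37.8), np.float64(-0.6), np.float64(0.2), np.float64(-0.1))
(39.2, np.float64(39.3), np.float64(0.2), np.float64(-0.4), np.float64(0.2))
(40.7, np.float64(40.8), np.float64(-0.3), np.float64(0.2), np.float64(-0.4))
(42.2, np.float64(42.3), np.float64(-0.6), np.float64(-0.1), np.float64(-0.0))
(43.7, np.float64(43.8), np.float64(-0.6), np.float64(0.3), np.float64(0.2))
(45.2, np.float64(45.3), np.float64(-1.0), np.float64(0.5), np.float64(0.1))
(46.7, np.float64(46.8), np.float64(0.0), np.float64(-0.4), np.float64(0.4))
t 29.9833 w 12.733245221630984 tcp [ 590.5 -195.5  128.2] cmd [ 590.6 -195.5  128.3] f [ 0.2 -0.  -0.6]
```

No drag down to 46 mm, so this lane is the open one. Next is the third lane.

```bash
python3 - <<'E'
from probe import *
x,y=np.array([594.2,-260.5])+65*uy[:2]
move_l([x,y,188],speed=150)
x,y=np.array([594.2,-260.5])-65*uy[:2]
move_l([x,y,188],speed=200);wait(.2)
p,f0,h=probe(x,y,56)
np.save("s.npy",np.r_[p,f0]);snap("l3")
from fit import proj
o=np.array(get_obs()["tcp_pos"]);print(proj([o,o-[0,0,5]],"side"),get_obs()["t"])
E
python3 - <<'E'
import cv2
a=cv2.imread("pics/side_l3.png")[235:315,255:325]
cv2.imwrite("pics/v3.png",cv2.resize(a,None,fx=7,fy=7,interpolation=2))
E
```

```text
(5.0, np.float64(5.4), np.float64(0.6), np.float64(0.4), np.float64(0.1))
(8.0, np.float64(8.1), np.float64(0.4), np.float64(0.2), np.float64(0.1))
(11.0, np.float64(11.2), np.float64(0.7), np.float64(-0.3), np.float64(-0.3))
(14.0, np.float64(14.3), np.float64(-0.1), np.float64(-0.0), np.float64(-0.3))
(17.0, np.float64(17.3), np.float64(0.4), np.float64(0.7), np.float64(-0.1))
(20.0, np.float64(20.3), np.float64(-0.0), np.float64(0.7), np.float64(-0.5))
(23.0, np.float64(23.3), np.float64(-0.1), np.float64(0.5), np.float64(-0.5))
(23.6, np.float64(23.6), np.float64(-0.0), np.float64(0.6), np.float64(0.4))
(24.2, np.float64(24.2), np.float64(-0.1), np.float64(0.1), np.float64(-0.5))
(24.8, np.float64(24.9), np.float64(0.5), np.float64(0.2), np.float64(0.2))
(25.4, np.float64(25.5), np.float64(0.5), np.float64(0.6), np.float64(-0.6))
(26.0, np.float64(26.1), np.float64(0.5), np.float64(0.4), np.float64(-0.4))
(26.6, np.float64(26.7), np.float64(0.7), np.float64(-0.3), np.float64(0.2))
(27.2, np.float64(27.2), np.float64(-0.0), np.float64(-0.5), np.float64(0.2))
(27.8, np.float64(27.9
[... 1215 characters left out ...]
np.float64(48.4), np.float64(0.9), np.float64(-0.6), np.float64(4.1))
(49.7, np.float64(50.2), np.float64(1.5), np.float64(-0.3), np.float64(3.6))
(51.2, np.float64(51.6), np.float64(1.4), np.float64(-0.3), np.float64(3.2))
(52.7, np.float64(53.0), np.float64(0.5), np.float64(-0.7), np.float64(3.4))
(54.2, np.float64(54.5), np.float64(0.5), np.float64(-0.5), np.float64(3.7))
(55.7, np.float64(55.9), np.float64(0.8), np.float64(-0.2), np.float64(4.1))
(57.2, np.float64(57.4), np.float64(0.7), np.float64(-0.4), np.float64(2.7))
t 42.975 w 12.357747237101387 tcp [ 597.6 -325.3  117.6] cmd [ 597.6 -325.4  117.8] f [ 0.3 -0.3  3.3]
[[290.6770631  263.02158166]
 [290.47654951 264.64830518]] 43.125
```

View pics/v3.png

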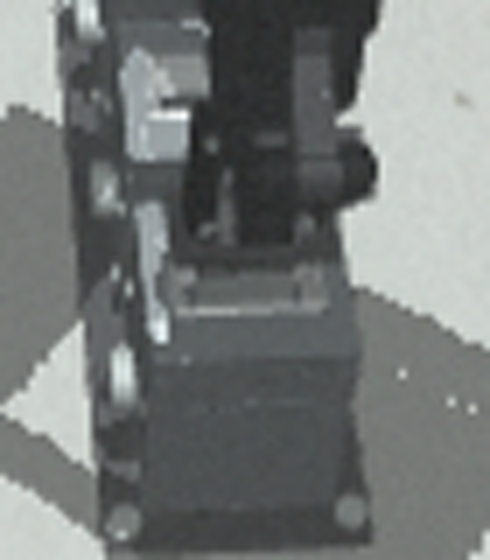

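The drag begins at 37 mm and is steady at about 3–6 N, so this is the right lane. The picture shows the collar's lower edge at about row 272, above the third tower's mouth. Next I'll set the line level and let go.

```bash
python3 - <<'E'
from probe import *
from fit import proj
s=np.load("s.npy");p=s[:3];f0=s[3:]
print("collar lower front edge pred",proj([[597,-336,117.6-90+76],[597,-336,117.6-88+76]],"side")[:,1])
for z in(116,114.2,112.6):
    p[2]=z;move_l(p.tolist(),speed=30);print(np.round(F(2)-f0,1),get_obs()["tcp_pos"][2])
grip(15,20);wait(.1);grip(19);print(get_obs()["grip_force"],get_obs()["t"],F(2)-f0)
grip(60)
move_l([p[0],p[1],200],speed=150)
goto([480,-60,260],att(3));wait(.1);print(get_obs()["t"])
snap("end")
print([(round(d["score"],2),np.round(d["extent"],1)) for d in spot_in("gauge","side")[:2]])
E
python3 - <<'E'
import cv2
a=cv2.imread("pics/side_end.png")[220:315,255:325];b=cv2.imread("pics/top_end.png")[150:210,270:360]
a=cv2.resize(a,None,fx=6,fy=6,interpolation=2);b=cv2.resize(b,None,fx=4,fy=4,interpolation=2)
cv2.imwrite("pics/v4.png",cv2.hconcat([a,cv2.copyMakeBorder(b,0,a.shape[0]-b.shape[0],0,0,0)]))
E
```

```text
collar lower front edge pred [272.44850277 271.81373232]
[ 0.6 -0.6  3. ] 115.83389131972125
[ 1.3 -0.2  4.2] 114.03647743912312
[ 1.6 -0.9  3.6] 112.4381735639254
0.0 44.5083 [0.64378883 0.07710844 0.92035884]
46.9917
[(0.7, array([290.5, 267.4,  21.7,  28.7]))]
```

View pics/v4.png

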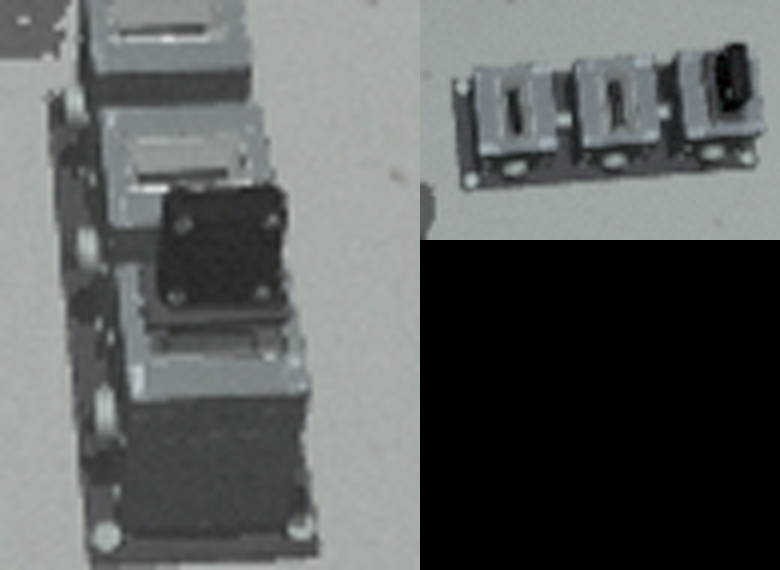

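The gauge stands upright in the third tower. The collar's lower edge is at about row 273.3, against about 273.9 for a level line, so it is within 2 mm. I'll hand it in.

```bash
python3 -c "
from station import *
print(sign_off())"
```

```text
the job is handed in; nothing more can be done
None
```

The gauge is standing upright and let go in lane 3, the right lane (steady drag of about 3–6 N), with its line level with the top to within about 2 mm by camera; lane 2 was shut and lane 1 open, and I handed the job in at about 47 s, but no verdict came back.

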